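Count a passed board on the green tally counter

TASK

The circuit board on the bench has passed its test: count it on the green tally counter. Swing that counter's sprung lever clockwise (seen from above) all the way to its stop, one full stroke, then let go so that it springs back home and the dial has moved on by just one mark. Do not work the red counter, which is for rejects.

Things in the scene. Friction and masses are not known exactly. Their poses are not given: they have to be found in the camera images.
- green_counter: Green round tally counter, fixed to the bench: housing 86 mm across on a black 104 mm square foot, top 47 mm up. Origin: on the bench, on the vertical pivot axis of lever and dial. From home, 0.5 rad from its -x towards -y, the lever swings 1.0 rad clockwise to its stop, 0.5 rad from -x towards +y. Spring at the handle: 3 N at home, 6 N at the stop. A red one like it stands to its left or right.
- green_handle (a point): Centre, 80 mm above the bench, of the upright black round handle on the green counter's lever: 14 mm in diameter, clear from 63 mm up to its 17 mm head at 94 to 101 mm. It stands 68 mm from the pivot axis, on a steel arm 12 mm wide whose top is 58 mm up, and moves with the lever. Push it sideways or grip it; let go, the lever swings home by itself within 1 s.
- green_dial (a joint): Clockwise turn of the green counter's white ten-mark dial, rad, 0 at the start. The lever's first 0.37 rad are idle, then a ratchet turns the dial with the lever: 0.63 (one mark) when the lever is at its stop. It stays there when the lever goes home; another stroke adds another mark.
- red_dial (a joint): The same for the dial of the red counter, 0 at the start.
There are look-alikes about, which are no part of the job. Leave any pink look-alike of the part that bears red_dial alone.

How it is judged:
On the way:
1. the green counter's lever is swung to its stop (within 0.2 rad, about 13 mm) and the dial is carried on (y of green_handle in the frame of green_counter above 0.02 m and value of joint green_dial above 0.43 rad).
At the end, for the whole second after the job is handed in: The green dial stands one mark on (0.63 rad, within 0.2 rad), the green lever is back home (its handle within about 13 mm of where it rests), and the red dial has not turned (under 0.15 rad) (value of joint green_dial between 0.43 and 0.83 rad and y of green_handle in the frame of green_counter below -0.02 m and value of joint red_dial below 0.15 rad); the robot touches nothing.
It fails at once if the red counter is worked: its dial turns by more than 0.15 rad (value of joint red_dial above 0.15 rad).
It fails at once if the green counter is worked twice: its dial turns by more than 0.83 rad (value of joint green_dial above 0.83 rad).
It also fails if it takes over 29 s, if anything falls off the work surface, if the arm or the gripper's body presses on something with over 40 N, if the wrist force passes 120 N, or if a joint passes its speed limit or range.

ROBOT

A 6-joint arm with a two-finger parallel gripper is mounted at the origin on a cart in front of the work surface, level with it; the furniture and walls round the work are solid. World frame = base frame: x ahead of the robot, y to its left, z up, the work surface at z = 0. Lengths are in m, angles in rad, forces in N, time in s.
With the tool pointing down it reaches from about 0.375 to 0.75 m from the base axis. Payload 9 kg.
Tool frame: the origin (TCP) lies on the mounting face of the last link; the fingertips stand 173 mm ahead of it and the grasp point (between the pads) lies 155 mm ahead of it; z points along the fingers, y is the line along which they close (so a half turn about z gives the same grasp; the last joint's range is limited). The gripper opens to 85 mm and grips with 20 to 120 N. Pads are 22 mm wide; open, the fingers measure 114 mm over their backs; the gripper's body (76 mm by 85 mm) begins 54 mm behind the grasp point. The pads swing forward as they close: fully open they stand 13 mm farther back than shut.
Start: joints at [-1.369, 0.104, 0.097, 1.564, 0, 1.353], TCP at [0.245, -0.548, 0.405] pointing down, gripper open.
Joint ranges: [-2.99, 2.99], [-0.84, 1.86], [-1.1, 1.16], [-1.84, 2.11], [-1.51, 1.56], [-3.14, 3.14]. Speed limits (rad/s): [2.22, 2.22, 2.57, 3.14, 3.14, 3.14].

INTERFACE

Orientations are given as a rotation vector (axis times angle).
In Python, from plant import telemetry, cams, manip, spot_in, silhouettes gives the robot as it stands. The module is installed in compiled form; this text tells all that it offers.
- The arm moves only by the tool drive_tool, never from a script. Its argument "commands" is a list of rows, each an object with "slide": the shift along the world's x, y, z in cm, a list of three; "twist": the turn, a rotation vector about the world's x, y, z in degrees, a list of three. In form: [{"slide": [tx, ty, tz], "twist": [ax, ay, az]}, ...]. A call has 1 to 5 rows; each row shifts and turns the commanded pose from where the row before left it; what a row does not reach is not made up. A row lasts 1/12 s, in which the tool goes at most 41.7 mm and 7.16 degrees, less where a joint would pass 70% of its speed; a pose out of reach is approached as far as the arm can. A call with a gripper value outside its range is refused whole. "hand" is the finger opening in cm, from 0 to 8.54, set as the call begins (left out, the last holds). The fingers move at their own pace and stop on an object; "force" is the grip in N (left out, the last holds). Time passes only in rows, so rows that do not move let the fingers close. It gives the time, the measured TCP pose, the force, the opening and the grip force at its end, in the units of the state.
- telemetry.get_state(): the state, without advancing time (a new reading comes with each control period).
- cams.snapshot(name): name is "scene" or "top" or "wrist"; returns a dict with "img" (480x640x3 uint8, red, green, blue), "camera_matrix" (3x3 intrinsics, pixels), "eye" and "rotation" of the camera in the world; the wrist camera has in their place "hand_eye" (4x4, takes a point from camera to tool coordinates, whose origin is the TCP and whose axes are the flange's). Camera axes: x right, y down, z forward; pixel columns grow to the right and rows downward; lengths in m; the calibration is good to about 2 mm. A picture is of the moment at which its call begins: read the wrist's pose just before it. There is no depth.
- manip.sign_off(): hands the job in; it is judged then, once.
Trained networks look in a picture, given as the dict that the camera call returned (one of the last four; its "shot" number tells which), for a name from the list of things; names that differ only in an ending like _2 or _b are one class to them, and where a whole thing is asked for, a point or a joint stands for the part that bears it (a point fixed in the world has none). Each returns a list of dicts, best first, with "confidence" (0 to 1); they miss things now and then, are a little off and sometimes report something else, mostly with a low value. They report only what shows in the picture. A call takes as long as a camera call. They do not tell look-alikes from the thing itself.
- spot_in(picture, thing): "rect" ([left, top, width, height] in pixels, round what is visible of it).
- silhouettes(picture, thing): "region" (480x640 bool, what is visible of it) and "rect" ([left, top, width, height] in pixels, round what is visible of it).
The state is a dict: "t": time; "q": joint angles; "qvel": joint speeds; "tau": joint torques, N m; "eef_pos": TCP position; "eef_rot": TCP orientation; "force": force on the tool from outside, world axes, zero at the start; "ft_torque": the same for the moment, N m; "finger_gap": finger opening in m; "finger_force": force on a finger pad.
Only numpy, scipy, OpenCV 4.12 (cv2) and the standard library are available. Lean on these libraries where they do the work, as an engineer would, in place of code of your own. Each camera call takes 0.05 s, during which the arm holds its last target. There are 200 camera calls.

## Working session

There is one attempt and no reset: what is moved stays moved. The work goes in short steps, Python scripts to look and compute and a tool call to move; the robot and the scene stay as the last step left them, time stands still between calls to the robot, and variables do not carry over. Pictures are saved under pics/ and viewed, at most 10 in all, crops included, and the job is handed in when it is done.

Besides the shell and the picture viewer there is one more tool, called after "Emit:" as name(argument=value, ...), one argument or row to a line, values as JSON. drive_tool: Moves the arm, as the interface text tells. Its arguments: {"type":"object","properties":{"commands":{"type":"array","items":{"type":"object","properties":{"slide":{"type":"array","items":{"type":"number"}},"twist":{"type":"array","items":{"type":"number"}}}}},"hand":{"type":"number"},"force":{"type":"number"}},"required":["commands"]}

```bash
mkdir -p pics; python3 - <<'E'
from plant import telemetry, cams, spot_in, silhouettes
import cv2,numpy as np
s=telemetry.get_state();print(s['t'],s['eef_pos'],s['eef_rot'],s['finger_gap'])
for n in('scene','top'):
    p=cams.snapshot(n)
    cv2.imwrite(f'pics/{n}.png',p['img'][:,:,::-1])
    np.savez(f'{n}.npz',**{k:p[k] for k in('img','camera_matrix','eye','rotation')})
    print(n,p['eye'],p['rotation'].tolist(),p['camera_matrix'].tolist())
    for t in('green_counter','green_handle','green_dial','red_dial'):
        print(t,[(d['rect'],round(d['confidence'],2)) for d in spot_in(p,t)])
E
```

```text
0.0 [ 0.24452308 -0.54778344  0.40392313] [-3.07131223e+00 -6.54278818e-01  3.85360361e-05] 0.08542420168095223
scene [0.18594678 0.59143793 0.75271851] [-0.8924433194860599, 2.585240371966862, -0.9709663932117543] [[505.251323094206, 0.0, 319.514640568335], [0.0, 505.251323094206, 241.9018347590796], [0.0, 0.0, 1.0]]
green_counter [([310.9, 185.7, 70.1, 53.8], 0.64)]
green_handle [([340.9, 181.7, 42.4, 24.9], 0.8)]
green_dial [([331.9, 189.2, 25.4, 17.3], 0.67)]
red_dial [([318.3, 289.1, 32.9, 30.8], 0.75), ([200.7, 317.6, 36.7, 28.7], 0.6)]
top [0.44860185 0.13270975 1.06254389] [-2.1673729944670064, 2.1532670375146674, -0.10869201130207697] [[509.60620006518946, 0.0, 316.9844589970709], [0.0, 509.60620006518946, 238.55067217621976], [0.0, 0.0, 1.0]]
green_counter [([364.0, 188.3, 53.1, 64.4], 0.65)]
green_handle [([390.2, 208.1, 26.7, 40.5], 0.82)]
green_dial [([382.7, 205.6, 24.6, 23.9], 0.7)]
red_dial [([194.1, 211.6, 31.4, 30.2], 0.88), ([273.6, 269.8, 29.6, 28.7], 0.57)]
```

View pics/top.png

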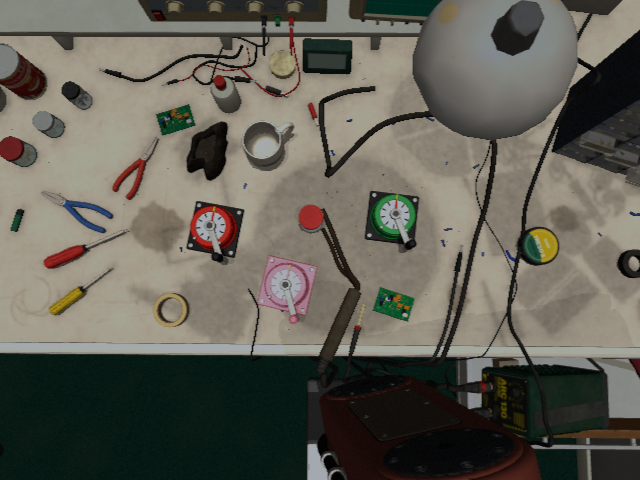

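View pics/scene.png

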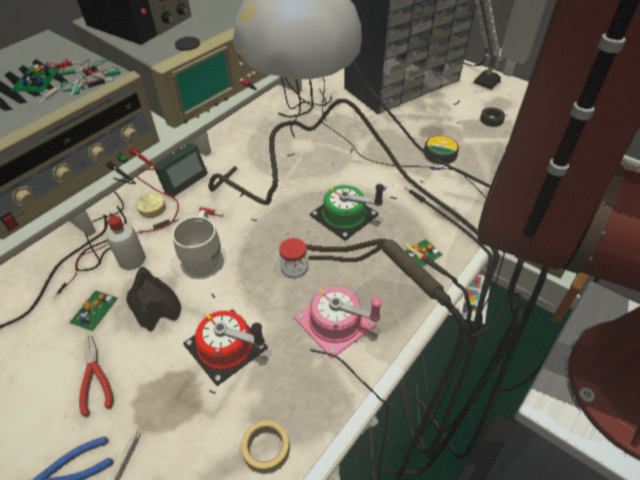

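The top view shows the green counter at (393,217) with its handle head at about (410,243). The red counter is at (213,228) and a pink look-alike at (287,286). The lamp shade is at (495,65), high up. Next I'll work out positions.

```bash
cat > h.py <<'E'
import numpy as np,cv2
from scipy.spatial.transform import Rotation as R
def load(n): return dict(np.load(n+'.npz'))
def M(p): 
    r=p['rotation']; return R.from_rotvec(r).as_matrix() if r.size==3 else r
def ray(p,uv):
    d=M(p)@np.linalg.inv(p['camera_matrix'])@[*uv,1]; return p['eye'],d
def atz(p,uv,z):
    e,d=ray(p,uv); return e+d*(z-e[2])/d[2]
def tri(ps,uvs):
    A=0;b=0
    for p,uv in zip(ps,uvs):
        e,d=ray(p,uv);d=d/np.linalg.norm(d);P=np.eye(3)-np.outer(d,d);A=A+P;b=b+P@e
    return np.linalg.solve(A,b)
def proj(p,X):
    c=M(p).T@(np.asarray(X)-p['eye']);k=p['camera_matrix']@c;return k[:2]/k[2]
E
python3 - <<'E'
from h import *
T=load('top');S=load('scene')
for n,p,(x,y,w,h) in(('top',T,(355,175,75,85)),('scene',S,(300,170,100,80))):
    c=p['img'][y:y+h,x:x+w]; hsv=cv2.cvtColor(c,cv2.COLOR_RGB2HSV)
    g=cv2.inRange(hsv,(45,120,40),(85,255,255)); ys,xs=np.nonzero(g)
    hull=cv2.convexHull(np.c_[xs,ys].astype(np.int32)); print(n,'green ell',cv2.fitEllipse(hull),(x,y),cv2.boundingRect(hull))
    cv2.imwrite(f'pics/c_{n}.png',cv2.resize(c[:,:,::-1],None,fx=7,fy=7,interpolation=cv2.INTER_CUBIC))
a=cv2.imread('pics/c_top.png');b=cv2.imread('pics/c_scene.png')
a=cv2.resize(a,(375,425));b=cv2.resize(b,(425,340));o=np.zeros((425,800,3),np.uint8);o[:,:375]=a;o[:340,375:]=b
cv2.imwrite('pics/c.png',o)
print('lamp',tri([T,S],[(495,62),(297,32)]), 'pivot approx',atz(T,(396,213),.047),'head',atz(T,(410,243),.1))
E
```

```text
top green ell ((37.784889221191406, 41.1116943359375), (43.901302337646484, 46.2183952331543), 57.241233825683594) (355, 175) (15, 19, 46, 45)
scene green ell ((43.935264587402344, 36.75205612182617), (42.369510650634766, 45.08787536621094), 88.30078125) (300, 170) (22, 16, 44, 42)
lamp [ 0.82454361 -0.14277782  0.27651491] pivot approx [ 0.61346492 -0.01596499  0.047     ] head [ 0.54747826 -0.03413013  0.1       ]
```

View pics/c.png

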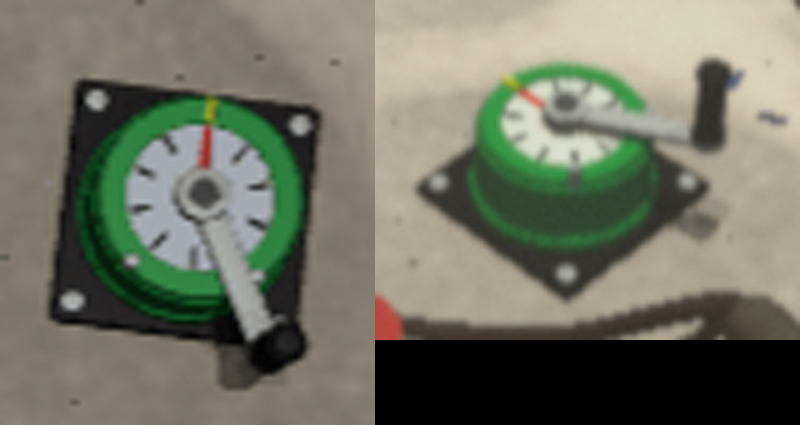

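Crop: the hub is at top (395.6,213.4) and scene (344.7,194). The handle head is at top (411.4,243) and scene (379.8,185.5). I also have the foot corners for the yaw.

```bash
python3 - <<'E'
from h import *
from plant import telemetry
T=load('top');S=load('scene')
c=lambda x,y:(355+x/5,175+y/5)
hub=tri([T,S],[c(203,192),(344.7,194)]);head=tri([T,S],[c(281,338),(379.8,185.5)])
print('hub',hub,atz(T,c(203,192),.06),'head',head,atz(T,c(281,338),.1))
C=[atz(T,c(*q),.006) for q in((50,320),(80,80),(320,108))]
print('corners',np.round(C,4)); e=C[1]-C[0];f=C[1]-C[2];print(np.linalg.norm(e),np.linalg.norm(f),'yaw',np.degrees(np.arctan2(e[1],e[0])),np.degrees(np.arctan2(-f[0],f[1])))
ctr=(C[0]+C[2])/2;print('ctr',ctr);d=head-hub;print('lever',d,np.hypot(*d[:2]),np.degrees(np.arctan2(d[1],d[0]))-180-np.degrees(.5)+360)
print('cable z0',[proj(S,atz(T,q,0)).round() for q in((325,170),(430,115),(490,140),(475,240),(440,355))])
y=telemetry.get_state()['eef_rot'];m=R.from_rotvec(y).as_matrix();print('tool y',m[:,1],'x',m[:,0])
E
```

```text
hub [ 0.60934812 -0.01430599  0.05862325] [ 0.61054579 -0.01325994  0.06      ] head [ 0.54608003 -0.03765035  0.09992563] [ 0.54825427 -0.03641087  0.1       ]
corners [[ 0.5649  0.0431  0.006 ]
 [ 0.6667  0.0301  0.006 ]
 [ 0.6553 -0.0706  0.006 ]]
0.10257706491738106 0.10135538287978837 yaw -7.2580729715997645 -6.482390916017596
ctr [ 0.61009821 -0.01374189  0.006     ]
lever [-0.06326809 -0.02334435  0.04130238] 0.06743745501821617 -8.395081221558371
cable z0 [array([260., 232.]), array([287., 152.]), array([338., 135.]), array([406., 179.]), array([488., 250.])]
tool y [ 4.07541178e-01 -9.13186830e-01  4.10494151e-05] x [9.13186830e-01 4.07541180e-01 2.47037198e-05]
```

```bash
python3 - <<'E'
from h import *
T=load('top');S=load('scene')
for a,b in(((329,172),(270,200)),((375,89),(213,182)),((324,101),(213,182)),((430,115),(345,100))):
    X=tri([T,S],[a,b]);print(a,b,X.round(3),proj(T,X).round(),proj(S,X).round())
for z in(0,.05,.1,.15,.2): print(z,[proj(S,atz(T,q,z)).round() for q in((325,170),(360,135),(430,115),(375,89))])
o=cv2.resize(S['img'][60:260,180:500,::-1],(800,500),interpolation=cv2.INTER_CUBIC);cv2.imwrite('pics/sc.png',o)
E
```

```text
(329, 172) (270, 200) [0.683 0.12  0.1  ] [329. 172.] [270. 200.]
(375, 89) (213, 182) [ 0.937  0.027 -0.064] [369.  81.] [222. 183.]
(324, 101) (213, 182) [0.836 0.129 0.068] [325. 102.] [212. 182.]
(430, 115) (345, 100) [ 0.709 -0.068  0.223] [442. 141.] [321.  93.]
0 [array([260., 232.]), array([258., 195.]), array([287., 152.]), array([234., 169.])]
0.05 [array([262., 217.]), array([260., 182.]), array([289., 140.]), array([236., 156.])]
0.1 [array([265., 201.]), array([262., 167.]), array([291., 127.]), array([239., 142.])]
0.15 [array([267., 184.]), array([264., 151.]), array([293., 113.]), array([241., 127.])]
0.2 [array([270., 165.]), array([267., 134.]), array([295.,  97.]), array([244., 111.])]
```

View pics/sc.png

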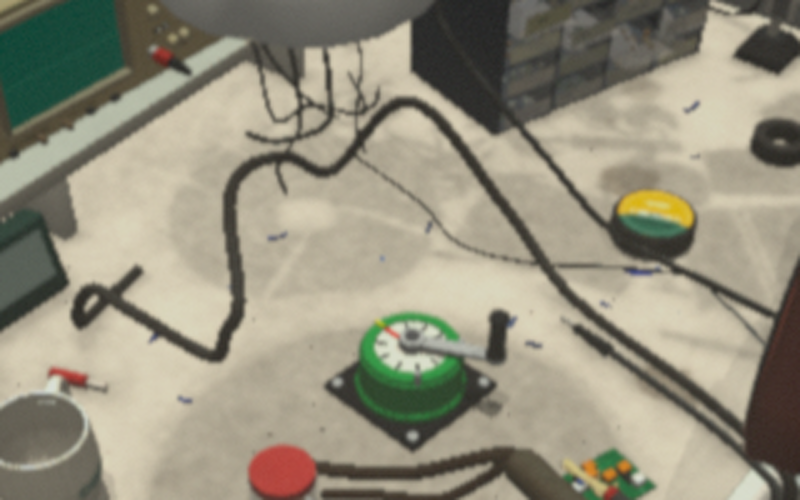

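Emit:
drive_tool(
  commands=[
    {"slide": [2.1,3.5,0],"twist": [0,0,0]},
    {"slide": [2.1,3.5,0],"twist": [0,0,0]},
    {"slide": [2.1,3.5,0],"twist": [0,0,0]},
    {"slide": [2.1,3.5,0],"twist": [0,0,0]},
    {"slide": [2.1,3.5,0],"twist": [0,0,0]},
  ],
  hand=4.5,
)

```text
t: 0.92
eef_pos: [0.35, -0.3712, 0.4048]
eef_rot: [3.072, 0.654, 0.0]
force: [1.2, -0.4, -0.7]
finger_gap: 0.0451
finger_force: 0.0
```

Emit:
drive_tool(
  commands=[
    {"slide": [2.1,3.5,0],"twist": [0,0,0]},
    {"slide": [2.1,3.5,0],"twist": [0,0,0]},
    {"slide": [2.1,3.5,0],"twist": [0,0,0]},
    {"slide": [2.1,3.5,0],"twist": [0,0,0]},
    {"slide": [2.1,3.5,0],"twist": [0,0,0]},
  ],
)

```text
t: 1.33
eef_pos: [0.4551, -0.196, 0.405]
eef_rot: [3.072, 0.654, 0.001]
force: [0.5, -0.5, -0.2]
finger_gap: 0.0448
finger_force: 0.0
```

```bash
python3 - <<'E'
from plant import telemetry
s=telemetry.get_state();print(s['t'],s['eef_pos'],s['q'].round(3) if hasattr(s['q'],'round') else s['q'],s['eef_rot'],s['force'],s['finger_gap'])
E
```

```text
1.3333 [ 0.45512549 -0.19597741  0.40504036] [-0.671 -0.216 -0.211  1.575 -0.     2.051] [3.07198464e+00 6.54155199e-01 8.63755640e-04] [ 0.52910693 -0.52684896 -0.17965182] 0.04479885980865723
```

Emit:
drive_tool(
  commands=[
    {"slide": [1.8,3.1,0],"twist": [0,0,7]},
    {"slide": [1.8,3.1,0],"twist": [0,0,7]},
    {"slide": [1.8,3.1,0],"twist": [0,0,7]},
    {"slide": [1.8,3.1,0],"twist": [0,0,7]},
    {"slide": [1.8,3.1,0],"twist": [0,0,7]},
  ],
)

```text
t: 1.75
eef_pos: [0.5452, -0.0411, 0.4049]
eef_rot: [2.728, 1.556, 0.001]
force: [0.5, -1.3, 0.0]
finger_gap: 0.0449
finger_force: 0.0
```

Emit:
drive_tool(
  commands=[
    {"slide": [0,0,0],"twist": [0,0,7]},
    {"slide": [0,0,0],"twist": [0,0,7]},
    {"slide": [0,0,0],"twist": [0,0,7]},
    {"slide": [0,0,0],"twist": [0,0,7]},
    {"slide": [0,0,0],"twist": [0,0,7]},
  ],
)

```text
t: 2.17
eef_pos: [0.5446, -0.0427, 0.4048]
eef_rot: [2.134, 2.305, 0.0]
force: [-0.0, 0.4, 0.8]
finger_gap: 0.0451
finger_force: 0.0
```

Emit:
drive_tool(
  commands=[
    {"slide": [0,0,0],"twist": [0,0,7]},
    {"slide": [0,0,0],"twist": [0,0,7]},
    {"slide": [0,0,0],"twist": [0,0,7]},
    {"slide": [0,0,0],"twist": [0,0,7]},
    {"slide": [0,0,0],"twist": [0,0,7]},
  ],
)

```text
t: 2.58
eef_pos: [0.5445, -0.0429, 0.4048]
eef_rot: [1.343, 2.84, 0.0]
force: [0.2, -0.1, -0.2]
finger_gap: 0.0449
finger_force: 0.0
```

Emit:
drive_tool(
  commands=[
    {"slide": [0,0,0],"twist": [0,0,7]},
    {"slide": [0,0,0],"twist": [0,0,7]},
    {"slide": [0,0,0],"twist": [0,0,7]},
    {"slide": [0,0,0],"twist": [0,0,7]},
    {"slide": [0,0,0],"twist": [0,0,7]},
  ],
)

```text
t: 3.0
eef_pos: [0.5445, -0.0429, 0.4048]
eef_rot: [0.426, 3.112, 0.0]
force: [-0.5, -0.2, 0.0]
finger_gap: 0.0451
finger_force: 0.0
```

Emit:
drive_tool(
  commands=[
    {"slide": [0,0,-2],"twist": [0,0,7]},
    {"slide": [0,0,-2],"twist": [0,0,2]},
    {"slide": [0,0,-2],"twist": [0,0,0]},
    {"slide": [0,0,0],"twist": [0,0,0]},
  ],
)

```text
t: 3.33
eef_pos: [0.5436, -0.0426, 0.3408]
eef_rot: [-0.19, -3.131, -0.002]
force: [0.3, 0.2, -0.1]
finger_gap: 0.0455
finger_force: 0.0
```

```bash
python3 - <<'E'
from plant import telemetry,cams,spot_in
from h import *
s=telemetry.get_state();p=cams.snapshot('wrist')
m=R.from_rotvec(s['eef_rot']).as_matrix()
print(s['t'],s['eef_pos'],s['q'],'ty',m[:,1],m[:,2],s['force'],s['finger_gap'])
H=np.array(p['hand_eye']);print(H.tolist())
print([(d['rect'],d['confidence']) for d in spot_in(p,'green_handle')])
P=dict(camera_matrix=p['camera_matrix'],eye=s['eef_pos']+m@H[:3,3],rotation=m@H[:3,:3])
im=p['img'][:,:,::-1].copy()
for X in([.547,-.039,.1],[.547,-.039,.065],[.555,.026,.1],[.610,-.0138,.06],s['eef_pos']+m@[0,0,.155]):
    u=proj(P,X);print(u);cv2.circle(im,tuple(int(v) for v in u),4,(0,0,255),1)
cv2.imwrite('pics/w1.png',im);np.savez('wrist.npz',img=p['img'],**P)
E
```

```text
3.3333 [ 0.54356706 -0.0425981   0.34075847] [-3.18225184e-01 -6.17364738e-02 -1.86583659e-01  1.45141131e+00
  9.74112253e-05 -1.96983948e-01] ty [0.12094769 0.9926582  0.00116454] [-0.00515742  0.00180152 -0.99998508] [ 0.25571097  0.24400968 -0.0971695 ] 0.045510676198933335
[[0.0012259059740864268, -0.9542616839275807, -0.2989701251667809, 0.07632325812571811], [0.9999990278896781, 0.001368459818089103, -0.0002674648110137118, 4.878608667662626e-05], [0.0006643600240491593, -0.29896950664812655, 0.9542624338830141, 0.03111353309433207], [0.0, 0.0, 0.0, 1.0]]
[([315.9, 229.9, 61.7, 106.0], 0.9)]
[329.35013031 266.30066176]
[328.50238362 247.83639491]
[441.30025448 266.53717263]
[372.65437035 323.27401336]
[322.86282361 339.2430982 ]
```

View pics/w1.png

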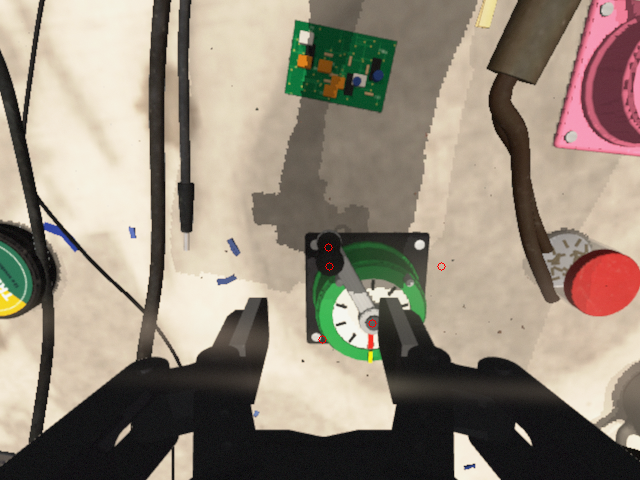

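The wrist view confirms it: the handle head is at (330,263) and the hub at (372,323), both on my projected marks. I'll descend with the fingers either side of the handle.

Emit:
drive_tool(
  commands=[
    {"slide": [0.1,0.2,-2],"twist": [0,0,0]},
    {"slide": [0.1,0.2,-2],"twist": [0,0,0]},
    {"slide": [0.1,0,-2],"twist": [0,0,0]},
    {"slide": [0,0,-2],"twist": [0,0,0]},
    {"slide": [0,0,0],"twist": [0,0,0]},
  ],
)

```text
t: 3.85
eef_pos: [0.5469, -0.0387, 0.2626]
eef_rot: [-0.19, -3.133, -0.001]
force: [-1.4, 0.3, -1.0]
finger_gap: 0.0447
finger_force: 0.0
```

Emit:
drive_tool(
  commands=[
    {"slide": [0,0,-1],"twist": [0,0,0]},
    {"slide": [0,0,-1],"twist": [0,0,0]},
    {"slide": [0,0,0],"twist": [0,0,0]},
    {"slide": [0,0,0],"twist": [0,0,0]},
  ],
)

```text
t: 4.18
eef_pos: [0.5476, -0.0389, 0.2451]
eef_rot: [0.19, 3.136, 0.0]
force: [-0.3, -0.4, -0.1]
finger_gap: 0.0449
finger_force: 0.0
```

Emit:
drive_tool(
  commands=[
    {"slide": [0,0.7,-0.3],"twist": [0,0,0]},
    {"slide": [0.1,0.7,-0.2],"twist": [0,0,0]},
    {"slide": [-0.2,0.6,0],"twist": [0,0,0]},
    {"slide": [-0.2,0.7,0],"twist": [0,0,0]},
    {"slide": [0,0,0],"twist": [0,0,0]},
  ],
)

```text
t: 4.6
eef_pos: [0.5441, -0.0109, 0.24]
eef_rot: [-0.189, -3.135, 0.002]
force: [-3.6, -5.3, 1.6]
finger_gap: 0.0451
finger_force: 2.5
```

Emit:
drive_tool(
  commands=[
    {"slide": [-0.1,0.7,0],"twist": [0,0,0]},
    {"slide": [0,0.7,0],"twist": [0,0,0]},
    {"slide": [0,0.7,0],"twist": [0,0,0]},
    {"slide": [0.1,0.7,0],"twist": [0,0,0]},
    {"slide": [0,0,0],"twist": [0,0,0]},
  ],
)

```text
t: 5.02
eef_pos: [0.544, 0.0169, 0.2396]
eef_rot: [-0.189, -3.134, 0.001]
force: [-3.6, -4.6, -0.4]
finger_gap: 0.0452
finger_force: 2.4
```

Emit:
drive_tool(
  commands=[
    {"slide": [0.2,0.7,0],"twist": [0,0,0]},
    {"slide": [0.2,0.6,0],"twist": [0,0,0]},
    {"slide": [0.3,0.5,0],"twist": [0,0,0]},
    {"slide": [0,0,0],"twist": [0,0,0]},
    {"slide": [0,0,0],"twist": [0,0,0]},
  ],
)

```text
t: 5.43
eef_pos: [0.551, 0.0344, 0.2394]
eef_rot: [-0.19, -3.134, 0.001]
force: [-4.0, -4.1, -0.1]
finger_gap: 0.0452
finger_force: 2.4
```

```bash
python3 - <<'E'
from plant import telemetry,cams,spot_in
from h import *
s=telemetry.get_state();print(s['t'],s['eef_pos'],s['force'],s['finger_gap'])
p=cams.snapshot('wrist');q=cams.snapshot('scene')
cv2.imwrite('pics/w2.png',np.hstack([p['img'][200:440,160:480],q['img'][120:360,240:560]])[:,:,::-1])
m=R.from_rotvec(s['eef_rot']).as_matrix();H=np.array(p['hand_eye'])
P=dict(camera_matrix=p['camera_matrix'],eye=s['eef_pos']+m@H[:3,3],rotation=m@H[:3,:3])
print(proj(P,[.5547,.0258,.1]),[(d['rect'],d['confidence']) for d in spot_in(p,'green_handle')])
E
```

```text
5.4333 [0.55104969 0.03441258 0.23936601] [-3.97760039 -4.05323481 -0.07685329] 0.045151787629885094
[298.855087   377.61559927] []
```

View pics/w2.png

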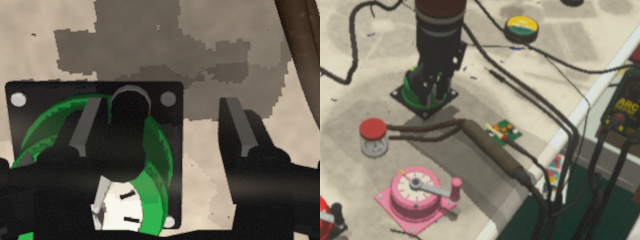

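The wrist view shows the left finger pushing the handle, whose base is at about (288,305). The force is still only the spring, so the lever isn't at its stop yet.

Emit:
drive_tool(
  commands=[
    {"slide": [0.2,0.3,0],"twist": [0,0,0]},
    {"slide": [0.2,0.3,0],"twist": [0,0,0]},
    {"slide": [0,0,0],"twist": [0,0,0]},
    {"slide": [0,0,0],"twist": [0,0,0]},
  ],
)

```text
t: 5.92
eef_pos: [0.555, 0.0402, 0.2393]
eef_rot: [-0.19, -3.134, 0.002]
force: [-5.0, -5.5, -1.2]
finger_gap: 0.0447
finger_force: 2.5
```

Emit:
drive_tool(
  commands=[
    {"slide": [0,0.2,0],"twist": [0,0,0]},
    {"slide": [0,0,0],"twist": [0,0,0]},
  ],
)

```text
t: 6.08
eef_pos: [0.5552, 0.0415, 0.2394]
eef_rot: [-0.192, -3.134, 0.006]
force: [-3.7, -10.6, -1.8]
finger_gap: 0.0451
finger_force: 5.4
```

Emit:
drive_tool(
  commands=[
    {"slide": [0,0.2,0],"twist": [0,0,0]},
    {"slide": [0,0,0],"twist": [0,0,0]},
  ],
)

```text
t: 6.25
eef_pos: [0.5553, 0.0424, 0.2393]
eef_rot: [-0.193, -3.134, 0.01]
force: [-3.0, -19.1, -3.4]
finger_gap: 0.0449
finger_force: 9.6
```

Emit:
drive_tool(
  commands=[
    {"slide": [-0.3,-1,0],"twist": [0,0,0]},
    {"slide": [-0.5,-1.3,0],"twist": [0,0,0]},
    {"slide": [-0.3,-1.3,0],"twist": [0,0,0]},
    {"slide": [-0.1,-1.3,0],"twist": [0,0,0]},
    {"slide": [0.1,-1.3,0],"twist": [0,0,0]},
  ],
)

```text
t: 6.67
eef_pos: [0.5446, -0.0185, 0.2401]
eef_rot: [0.19, 3.135, 0.0]
force: [1.6, -0.3, -0.2]
finger_gap: 0.0446
finger_force: 0.6
```

Emit:
drive_tool(
  commands=[
    {"slide": [0.4,-1.3,0],"twist": [0,0,0]},
    {"slide": [0,-1,0],"twist": [0,0,0]},
    {"slide": [0,0,0],"twist": [0,0,0]},
    {"slide": [0,0,0],"twist": [0,0,0]},
    {"slide": [0,0,0],"twist": [0,0,0]},
  ],
)

```text
t: 7.08
eef_pos: [0.5485, -0.0406, 0.2395]
eef_rot: [-0.19, -3.135, -0.001]
force: [-0.0, -0.3, 0.1]
finger_gap: 0.0447
finger_force: 0.0
```

The stop was firm at 19 N and the lever has followed home with no contact left. I'll lift straight up and check.

Emit:
drive_tool(
  commands=[
    {"slide": [0,0,0],"twist": [0,0,0]},
    {"slide": [0,0,2],"twist": [0,0,0]},
    {"slide": [0,0,3],"twist": [0,0,0]},
    {"slide": [0,0,3],"twist": [0,0,0]},
    {"slide": [0,0,3],"twist": [0,0,0]},
  ],
)

```text
t: 7.5
eef_pos: [0.5482, -0.0402, 0.3508]
eef_rot: [-0.189, -3.135, -0.001]
force: [0.5, -0.3, 1.6]
finger_gap: 0.0447
finger_force: 0.0
```

Emit:
drive_tool(
  commands=[
    {"slide": [-2.5,0,3],"twist": [0,0,0]},
    {"slide": [-2.5,0,3],"twist": [0,0,0]},
    {"slide": [-2.5,0,0],"twist": [0,0,0]},
    {"slide": [0,0,0],"twist": [0,0,0]},
    {"slide": [0,0,0],"twist": [0,0,0]},
  ],
)

```text
t: 7.92
eef_pos: [0.473, -0.0404, 0.4105]
eef_rot: [0.19, 3.134, -0.001]
force: [0.0, -0.2, -0.4]
finger_gap: 0.0448
finger_force: 0.0
```

```bash
python3 - <<'E'
from plant import telemetry,cams
import cv2,numpy as np
s=telemetry.get_state();print(s['t'],s['eef_pos'],s['force'])
p=cams.snapshot('wrist');q=cams.snapshot('scene')
a=p['img'][200:480,180:580];b=cv2.resize(q['img'][165:260,295:430],(400,280),interpolation=cv2.INTER_CUBIC)
cv2.imwrite('pics/w3.png',np.hstack([a,b])[:,:,::-1])
E
```

```text
7.9167 [ 0.4730405  -0.04041004  0.41045151] [ 0.00320309 -0.172668   -0.41720535]
```

View pics/w3.png

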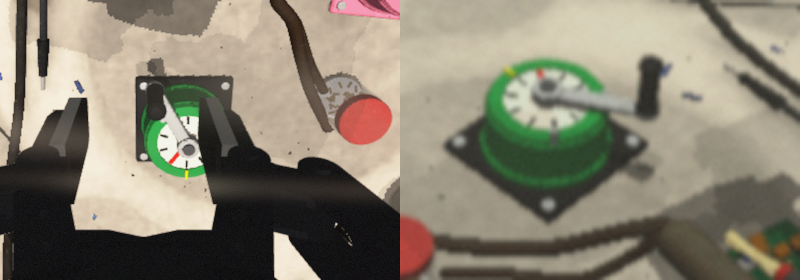

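The dial's red mark is now about one mark (36°) clockwise of the yellow index. The lever is home at (155,95) in the wrist crop, and the gripper is clear.

```bash
python3 -c "
from plant import manip
print(manip.sign_off())"
```

```text
the job is handed in; nothing more can be done
None
```

I gave the green counter one full stroke to its stop and let the lever spring home; the last picture shows its dial one mark on. I never touched the red or pink counters, and handed the job in at about 8 s; no verdict came back.

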